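Build up the mower's belt idler on its stub axle

TASK

Build up the belt idler on the upright stub axle of the grey bracket: first the plain spacer sleeve, then the cast pulley with its boss upward, then the flat washer, and last the split clamp collar, each fully down on the one before. Lower each part onto the axle rather than letting it drop, and leave the spark plugs, key, tin and spanner where they lie.

Things in the scene. Friction and masses are not known exactly. Their poses are not given: they have to be found in the camera images.
- axle_seat (a point): Grey cast bracket bolted to the bench (plate 130 x 100 x 10 mm, ribbed boss 64 mm wide) with an upright bright steel stub axle. This point: on the axle's centre line, on the shoulder (40 mm across) at its foot, 50 mm above the bench; z up along it. Axle 20 mm thick, 62 mm tall above the shoulder; its top 9 mm taper to 10 mm and guide a part that is a few mm off. May stand at any of five places.
- spacer_mid (a point): Spacer sleeve: plain bright steel tube, the narrowest of the four parts: 36 mm across, 14 mm tall. This point is its centre, 7 mm above its underside. Bore 26 mm, right through, for the 20 mm axle. z is its axis, upward. Lies flat; round, so any grip yaw will do. About 60 g.
- pulley_mid (a point): Cast aluminium pulley: grooved rim 110 mm across, 14 mm tall; round middle boss 44 mm across that stands 14 mm above the rim (28 mm in all): grip it there. This point is on its axis, 14 mm above its underside, level with the rim's top. Bore 26 mm, right through, for the 20 mm axle. z is its axis, upward. Lies flat; round, so any grip yaw will do. Lies boss upward. About 380 g.
- washer_mid (a point): Thick flat steel washer, 52 mm across, only 8 mm thick. This point is its centre, 4 mm above its underside. Bore 26 mm, right through, for the 20 mm axle. z is its axis, upward. Lies flat; round, so any grip yaw will do. About 90 g.
- collar_mid (a point): Clamp collar: dark steel, thick-walled ring 46 mm across, 12 mm tall, with a narrow slit on one side (its +x). This point is its centre, 6 mm above its underside. Bore 26 mm, right through, for the 20 mm axle. z is its axis, upward. Lies flat; round, so any grip yaw will do. About 110 g.
- plug_a: Bystander, leave alone: nickel and white ceramic spark plug, 80 mm long and 23 mm thick, lying at the far middle of the bench. Origin under its middle, x along it.
- plug_b: Bystander, leave alone: a second such spark plug, lying near the robot, to the right. Origin under its middle, x along it.
- key: Bystander, leave alone: ignition key with a yellow plastic head 30 x 26 x 7 mm and a steel blade, 74 mm long in all, lying near the robot, to the left. Origin under the head's middle, x toward the blade's tip.
- tin: Bystander, leave alone: closed round aluminium grease tin, 69 mm across, 33 mm tall, on the left. Origin at the centre of its underside.
- spanner: Bystander, leave alone: steel spanner, 150 mm long, lying on the right. Origin under its middle, x along it.

How it is judged:
On the way, in this order (a step that is already met when the one before it is completed fails the run):
1. the spacer sleeve sits on the axle, down on the shoulder (horizontal distance between spacer_mid and axle_seat below 0.005 m and z of spacer_mid in the frame of axle_seat between 0.004 and 0.01 m and angle between the z axis of spacer_mid and the z axis of axle_seat, either way round below 0.1 rad), for 0.2 s.
2. the pulley sits on the axle, boss upward, down on the sleeve (horizontal distance between pulley_mid and axle_seat below 0.005 m and z of pulley_mid in the frame of axle_seat between 0.025 and 0.031 m and angle between pulley_mid's own z axis and vertical below 0.1 rad), for 0.2 s.
3. the washer sits on the axle, flat on the pulley's boss (horizontal distance between washer_mid and axle_seat below 0.005 m and z of washer_mid in the frame of axle_seat between 0.043 and 0.049 m and angle between the z axis of washer_mid and the z axis of axle_seat, either way round below 0.1 rad), for 0.2 s.
4. the clamp collar sits on the axle, flat on the washer (horizontal distance between collar_mid and axle_seat below 0.005 m and z of collar_mid in the frame of axle_seat between 0.053 and 0.059 m and angle between the z axis of collar_mid and the z axis of axle_seat, either way round below 0.1 rad), for 0.2 s.
At the end, for the whole second after the job is handed in: From the shoulder up: sleeve, pulley (boss up), washer, collar, each within 5 mm of the axle's centre line, within 3 mm of its fully-down height (listed points 7, 28, 46, 56 mm above the shoulder), level within 0.1 rad, released, at rest (all of step 1 and all of step 2 and all of step 3 and all of step 4 and linear speed of each of spacer, pulley, washer, collar below 0.02 m/s and angular speed of each of spacer, pulley, washer, collar below 0.3 rad/s); the robot touches nothing.
It fails at once if a part is dropped onto the axle: let go of over it, it falls faster than 0.6 m/s (about 20 mm of free fall) ((horizontal distance between spacer_mid and axle_seat below 0.03 m and linear speed of spacer above 0.6 m/s and contact force between the fingers and spacer below 0.1 N) or (horizontal distance between pulley_mid and axle_seat below 0.03 m and linear speed of pulley above 0.6 m/s and contact force between the fingers and pulley below 0.1 N) or (horizontal distance between washer_mid and axle_seat below 0.03 m and linear speed of washer above 0.6 m/s and contact force between the fingers and washer below 0.1 N) or (horizontal distance between collar_mid and axle_seat below 0.03 m and linear speed of collar above 0.6 m/s and contact force between the fingers and collar below 0.1 N)).
It fails at once if a spark plug, the key, the tin or the spanner is pushed more than 25 mm from where it lay (distance of any of plug_a, plug_b, key, tin, spanner from where it was at the start of the episode above 0.025 m).
It also fails if it takes over 104 s, if anything falls off the work surface, if the arm or the gripper's body presses on something with over 40 N, if the wrist force passes 120 N, or if a joint passes its speed limit or range.

ROBOT

A 6-joint arm with a two-finger parallel gripper is mounted at the origin on the work surface. World frame = base frame: x ahead of the robot, y to its left, z up, the work surface at z = 0. Lengths are in m, angles in rad, forces in N, time in s.
With the tool pointing down it reaches from about 0.25 to 0.725 m from the base axis. Payload 9.7 kg.
Tool frame: the origin (TCP) lies at the very end of the fingers, on their centre line; the grasp point (between the pads) lies 19 mm behind it (manip.pinch_z is the distance from the TCP to the grasp point, in m); x points along the fingers, y is the direction in which the jaws open and shut, and the axes are right-handed (so a half turn about x gives the same grasp; the last joint's range is limited). The gripper opens to 85 mm and grips with 20 to 120 N. Pads are 22 mm wide; open, the fingers measure 114 mm over their backs; the gripper's body (76 mm by 85 mm) begins 54 mm behind the grasp point. The pads swing forward as they close: fully open they stand 13 mm farther back than shut.
Start: joints at [-1.241, 0.087, 0.176, 1.66, 0, 1.571], TCP at [0.178, -0.52, 0.231] pointing down, gripper open.
Joint ranges: [-3.13, 3.13], [-0.85, 1.81], [-1.15, 1.24], [-2.2, 2.28], [-1.44, 1.52], [-3.14, 3.14]. Speed limits (rad/s): [2.22, 2.22, 2.57, 3.14, 3.14, 3.14].

INTERFACE

Orientations are given as a rotation vector (axis times angle).
In Python, from plant import manip gives the robot as it stands.
- The arm moves only by the tool move_arm, never from a script. Its argument "rows" is a list of rows, each a list of 7 numbers: the shift along the tool's x, y, z in m, then the turn, a rotation vector about the tool's x, y, z in degrees, then the closure, from 0 (fully open) to 1 (shut). A call has 1 to 20 rows; each row is the pose to reach, as a shift and turn from the pose commanded when the call began, along the tool's axes at that moment; what a row does not reach only later rows make up. A row lasts 1/10 s, in which the tool goes at most 50 mm and 8.59 degrees, less where a joint would pass 70% of its speed; a pose out of reach is approached as far as the arm can. A call with a gripper value outside its range is refused whole. The fingers move at their own pace and stop on an object; "force" is the grip in N (left out, the last holds). Time passes only in rows, so rows that repeat a pose let the fingers close. It gives the time, the measured TCP pose, the force and the opening at its end, in the units of the state.
- manip.sense(): the state, without advancing time (a new reading comes with each control period).
- manip.read_camera(name): name is "scene" or "top"; returns a dict with "color" (420x560x3 uint8, red, green, blue), "camera_matrix" (3x3 intrinsics, pixels), "distortion" ([k1, k2, p1, p2, k3] as OpenCV has them; the pictures are not rectified), "extrinsics" (4x4, takes a point from world to camera coordinates). Camera axes: x right, y down, z forward; pixel columns grow to the right and rows downward; lengths in m; the calibration is good to about 2 mm. A picture is of the moment at which its call begins. There is no depth.
- manip.job_done(): hands the job in, once; it reports no verdict.
Trained networks look in the newest picture that a camera, given by its name, has taken for a name from the list of things; names that differ only in an ending like _2 or _b are one class to them, and where a whole thing is asked for, a point or a joint stands for the part that bears it (a point fixed in the world has none). Each returns a list of dicts, best first, with "conf" (0 to 1); they miss things now and then, are a little off and sometimes report something else, mostly with a low value. They report only what shows in the picture. A call takes as long as a camera call.
- manip.spot_in(camera, label): "point" ([x, y, z] in m, in world coordinates, good to about 4 mm: the middle of the surface that is visible of it).
- manip.outline_of(camera, label): "mask" (420x560 bool, what is visible of it).
The state is a dict: "time": time; "q": joint angles; "joint_velocities": joint speeds; "joint_torque": joint torques, N m; "ee_pos": TCP position; "tool_rot": TCP orientation; "contact_force": force on the tool from outside, world axes, zero at the start; "torque": the same for the moment, N m; "gripper_width": finger opening in m.
Only numpy, scipy, OpenCV 4.12 (cv2) and the standard library are available. Lean on these libraries where they do the work, as an engineer would, in place of code of your own. Each camera call takes 0.05 s, during which the arm holds its last target.

## Working session

There is one attempt and no reset: what is moved stays moved. The work goes in short steps, Python scripts to look and compute and a tool call to move; the robot and the scene stay as the last step left them, time stands still between calls to the robot, and variables do not carry over. Pictures are saved under pics/ and viewed, and the job is handed in when it is done.

Besides the shell and the picture viewer there is one more tool, called after "Request:" by a JSON object that holds its "method" and its "body", one argument or row to a line. move_arm: Moves the arm, as the interface text tells. Its arguments: {"type":"object","properties":{"rows":{"type":"array","items":{"type":"array","items":{"type":"number"}}},"force":{"type":"number"}},"required":["rows"]}

```bash
ls; mkdir -p pics; python3 - <<'E'
from plant import manip
import cv2
s=manip.sense(); print({k:s[k] for k in('time','ee_pos','tool_rot','gripper_width','contact_force')}, manip.pinch_z)
for n in('scene','top'):
    r=manip.read_camera(n); cv2.imwrite(f'pics/{n}0.png',r['color'][:,:,::-1]); print(n,r['camera_matrix'],r['distortion'],r['extrinsics'])
    for l in('axle_seat','spacer_mid','pulley_mid','washer_mid','collar_mid','plug_a','key','tin','spanner'):
        try: print(l,[(x['point'],round(x['conf'],2)) for x in manip.spot_in(n,l)])
        except Exception as e: print(l,e)
print(manip.sense()['time'])
E
```

```text
pics
{'time': 0.0, 'ee_pos': array([ 0.1780332 , -0.52014661,  0.23056822]), 'tool_rot': array([ 2.04315914,  0.34140084, -2.04363148]), 'gripper_width': 0.0852340024920552, 'contact_force': array([ 0.23557712,  0.30031425, -0.7639107 ])} 0.0187
scene [[414.3695808    0.         281.35874476]
 [  0.         414.3695808  211.56616591]
 [  0.           0.           1.        ]] [-0.07019424  0.          0.          0.          0.        ] [[ 0.64821646  0.76122875  0.01860681 -0.34194949]
 [ 0.56590751 -0.46525543 -0.68065122 -0.26583153]
 [-0.50947435  0.45173906 -0.73237129  1.2281852 ]
 [ 0.          0.          0.          1.        ]]
axle_seat [([0.6642, -0.1997, 0.0147], 0.6)]
spacer_mid [([0.6407, 0.1694, 0.0106], 0.62)]
pulley_mid [([0.4867, -0.023, 0.0109], 0.78), ([0.6388, 0.1693, 0.0115], 0.21)]
washer_mid [([0.4754, 0.2465, 0.008], 0.47)]
collar_mid [([0.4484, -0.2854, 0.0092], 0.65)]
plug_a [([0.6783, -0.0143, 0.0124], 0.64), ([0.3759, -0.1418, 0.0184], 0.61)]
key [([0.3881, 0.1164, 0.0072], 0.6), ([0.3805, -0.1408, 0.0184], 0.18)]
tin [([0.5814, 0.3912, 0.0329], 0.78), (
[... 300 characters left out ...]
[-2.08539442e-02 -9.99562936e-01  2.09535262e-02 -3.64220917e-04]
 [-9.91307068e-01  1.79494570e-02 -1.30338463e-01  5.30325901e-01]
 [ 1.29905392e-01 -2.34894496e-02 -9.91248120e-01  1.01868322e+00]
 [ 0.00000000e+00  0.00000000e+00  0.00000000e+00  1.00000000e+00]]
axle_seat [([0.6474, -0.1814, 0.0054], 0.83), ([0.5677, 0.4061, 0.0305], 0.65)]
spacer_mid [([0.6337, 0.1666, 0.0134], 0.62)]
pulley_mid [([0.4826, -0.0153, 0.0098], 0.61)]
washer_mid [([0.4701, 0.2467, 0.0084], 0.51)]
collar_mid [([0.4541, -0.2777, 0.0122], 0.64)]
plug_a [([0.3753, -0.1363, 0.0201], 0.69)]
key [([0.3884, 0.1191, 0.0066], 0.49)]
tin [([0.569, 0.4043, 0.0315], 0.92)]
spanner [([0.5641, -0.423, 0.0058], 0.61)]
1.0
```

View pics/scene0.png

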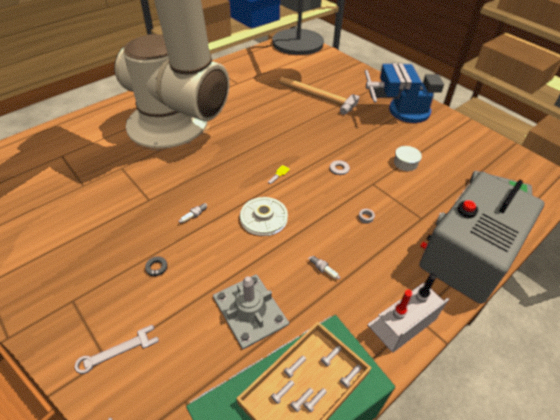

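View pics/top0.png

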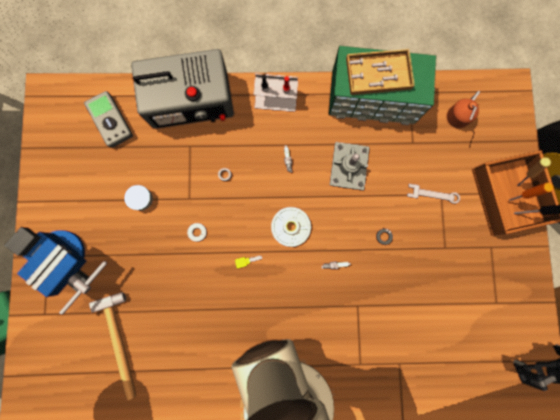

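```bash
cat > h.py <<'E'
import numpy as np, cv2
def proj(r,P):
    E=np.asarray(r['extrinsics']); 
    p,_=cv2.projectPoints(np.asarray(P,float).reshape(-1,1,3),cv2.Rodrigues(E[:3,:3])[0],E[:3,3],np.asarray(r['camera_matrix']),np.asarray(r['distortion'],float))
    return p.reshape(-1,2)
def tri(rs,uvs):
    A=[];ns=[]
    for r,uv in zip(rs,uvs):
        n=cv2.undistortPoints(np.array([[uv]],float),np.asarray(r['camera_matrix']),np.asarray(r['distortion'],float)).ravel(); ns.append(n)
    Ps=[np.asarray(r['extrinsics'])[:3] for r in rs]
    X=cv2.triangulatePoints(Ps[0],Ps[1],ns[0].reshape(2,1),ns[1].reshape(2,1)).ravel(); return X[:3]/X[3]
def hit(r,uv,z):
    n=cv2.undistortPoints(np.array([[uv]],float),np.asarray(r['camera_matrix']),np.asarray(r['distortion'],float)).ravel()
    E=np.asarray(r['extrinsics']);R=E[:3,:3];c=-R.T@E[:3,3];d=R.T@np.r_[n,1];return c+d*(z-c[2])/d[2]
def circ(x,y,z,rad,n=72):
    t=np.linspace(0,2*np.pi,n,endpoint=False);return np.c_[x+rad*np.cos(t),y+rad*np.sin(t),np.full(n,z)]
E
python3 - <<'E'
from plant import manip
from h import *
from scipy.optimize import minimize
rs=[manip.read_camera(n) for n in('scene','top')]
parts={'spacer_mid':(.018,.014),'pulley_mid':(.055,.014),'washer_mid':(.026,.008),'collar_mid':(.023,.012)}
for l,(rad,h) in parts.items():
    ms=[]
    for n,r in zip(('scene','top'),rs):
        o=manip.outline_of(n,l); print(l,n,[(round(x['conf'],2),int(x['mask'].sum())) for x in o][:3]); ms.append(o[0]['mask'] if o else None)
    if any(m is None for m in ms): continue
    cs=[]
    for m in ms:
        c=max(cv2.findContours(m.astype(np.uint8),cv2.RETR_EXTERNAL,cv2.CHAIN_APPROX_NONE)[0],key=cv2.contourArea)
        cs.append(np.array(cv2.minEnclosingCircle(c)[0])); M=cv2.moments(cv2.convexHull(c)); cs[-1]=np.array([M['m10']/M['m00'],M['m01']/M['m00']])
    X=tri(rs,cs); print('tri centroid',X.round(4),'centroids',[c.round(1).tolist() for c in cs],'single@h/2',[hit(r,c,h/2).round(4).tolist() for r,c in zip(rs,cs)])
E
python3 - <<'E'
import cv2
s=cv2.imread('pics/scene0.png');t=cv2.imread('pics/top0.png')
a=cv2.resize(s[260:350,200:300],None,fx=6,fy=6,interpolation=cv2.INTER_CUBIC)
cv2.imwrite('pics/ax_s.png',a)
cv2.imwrite('pics/ax_t.png',cv2.resize(t[135:195,320:380],None,fx=9,fy=9,interpolation=cv2.INTER_CUBIC))
E
```

```text
spacer_mid scene [(0.54, 164)]
spacer_mid top [(0.65, 102)]
tri centroid [0.6361 0.1703 0.009 ] centroids [[366.6, 215.2], [224.5, 174.3]] single@h/2 [[0.6355, 0.1727, 0.007], [0.636, 0.17, 0.007]]
pulley_mid scene [(0.6, 1431)]
pulley_mid top [(0.81, 1149)]
tri centroid [ 0.4815 -0.0166  0.0065] centroids [[263.5, 215.8], [290.6, 226.7]] single@h/2 [[0.4822, -0.0165, 0.007], [0.4812, -0.0169, 0.007]]
washer_mid scene [(0.52, 199)]
washer_mid top [(0.46, 1495), (0.45, 194)]
tri centroid [ 0.6429 -0.0856  0.3125] centroids [[339.5, 167.4], [349.0, 166.2]] single@h/2 [[0.4724, 0.2494, 0.004], [0.6549, -0.1908, 0.004]]
collar_mid scene [(0.68, 343)]
collar_mid top [(0.66, 189)]
tri centroid [ 0.4492 -0.2815  0.0055] centroids [[156.1, 266.3], [384.1, 236.4]] single@h/2 [[0.4498, -0.2813, 0.006], [0.449, -0.2817, 0.006]]
```

View pics/ax_s.png

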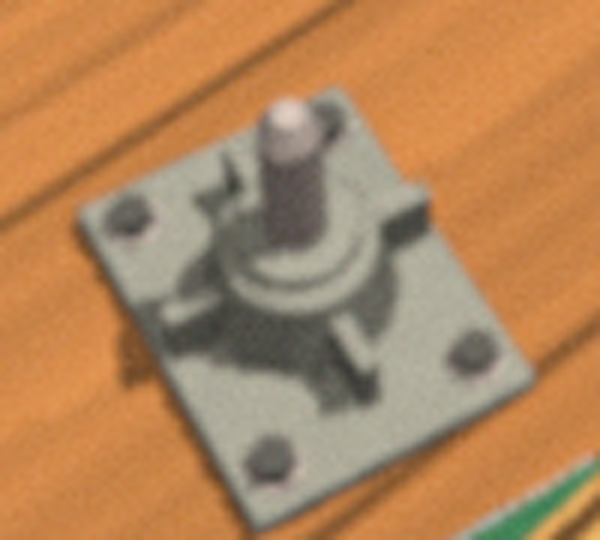

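View pics/ax_t.png

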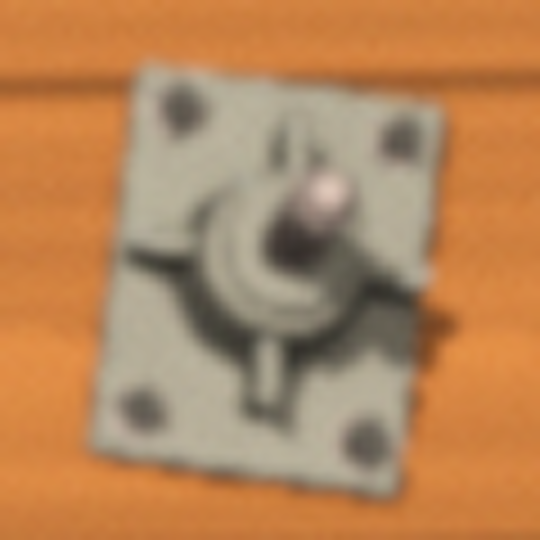

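```bash
python3 - <<'E'
from plant import manip
from h import *
from scipy.optimize import least_squares
rs=[manip.read_camera(n) for n in('scene','top')]
S=lambda a:(np.array(a)+.5)/6-.5+[200,260]
T=lambda a:(np.array(a)+.5)/9-.5+[320,135]
tip=[S((288,108)),T((327,188))]
print('tip tri',tri(rs,tip).round(4),[hit(r,c,.112).round(4).tolist() for r,c in zip(rs,tip)])
cs=S([(345,90),(78,213),(260,530),(535,380)]); ct=T([(443,108),(143,65),(92,447),(395,495)])
# scene crop corner correspondences: via ground hit
for c,r,n in((cs,rs[0],'s'),(ct,rs[1],'t')):
    H=np.array([hit(r,x,.01) for x in c]); print(n,H[:,:2].round(4).tolist(),'centre',H.mean(0).round(4),'sides',np.linalg.norm(np.diff(H,axis=0),axis=1).round(3))
o=manip.outline_of('top','washer_mid')
for x in o:
    c=max(cv2.findContours(x['mask'].astype(np.uint8),cv2.RETR_EXTERNAL,cv2.CHAIN_APPROX_NONE)[0],key=cv2.contourArea)
    M=cv2.moments(cv2.convexHull(c));p=np.array([M['m10']/M['m00'],M['m01']/M['m00']]);print('washer',p,hit(rs[1],p,.004).round(4),tri(rs,[np.array([339.5,167.4]),p]).round(4))
# overlays
ims=[cv2.resize(r['color'][:,:,::-1],None,fx=4,fy=4,interpolation=cv2.INTER_CUBIC) for r in rs]
W={'sp':(.636,.171,[(.014,.018),(.014,.013),(0,.018)]),'pu':(.4815,-.0167,[(.014,.055),(.028,.022),(.028,.013)]),'wa':(.4715,.2485,[(.008,.026),(.008,.013)]),'co':(.4493,-.2815,[(.012,.023),(.012,.013)]),'ax':(.6515,-.1905,[(.05,.02),(.112,.005),(.103,.01)])}
tiles=[]
for k,(x,y,L) in W.items():
    row=[]
    for r,im in zip(rs,ims):
        im=im.copy()
        for z,R in L: cv2.polylines(im,[np.int32(4*proj(r,circ(x,y,z,R))+1.5)],True,(0,255,0),1)
        c=np.int32(4*proj(r,[[x,y,L[0][0]]])[0]); row.append(im[c[1]-130:c[1]+130,c[0]-130:c[0]+130])
    tiles.append(np.vstack(row))
cv2.imwrite('pics/ov1.png',cv2.resize(np.hstack(tiles),(800,320),interpolation=cv2.INTER_AREA))
cv2.imwrite('pics/ov1a.png',np.hstack(tiles[:3]));cv2.imwrite('pics/ov1b.png',np.hstack(tiles[3:]))
E
```

```text
tip tri [ 0.6561 -0.1893  0.1145] [[0.6544, -0.1889, 0.112], [0.6571, -0.1894, 0.112]]
s [[0.6039, -0.1311], [0.5861, -0.2295], [0.7131, -0.2498], [0.7285, -0.153]] centre [ 0.6579 -0.1908  0.01  ] sides [0.1   0.129 0.098]
t [[0.7109, -0.2497], [0.7268, -0.1529], [0.6013, -0.132], [0.5841, -0.2283]] centre [ 0.6558 -0.1907  0.01  ] sides [0.098 0.127 0.098]
washer [196.86860841 232.1210356 ] [0.4714 0.2477 0.004 ] [0.4721 0.2484 0.0041]
```

View pics/ov1a.png

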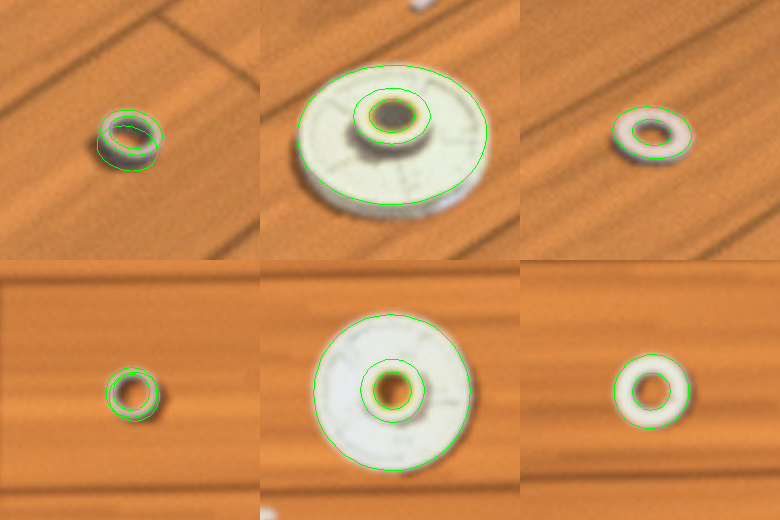

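View pics/ov1b.png

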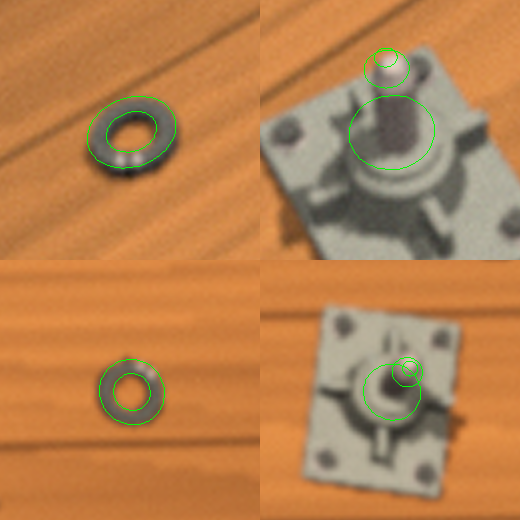

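```bash
cat > plan.py <<'E'
import sys,numpy as np
from scipy.spatial.transform import Rotation as R
from plant import manip
# target x y z ; tool keeps x down, radial yaw as at start (yaw follows azimuth)
def plan(x,y,z,phi=0.):
    s=manip.sense(); A=R.from_rotvec(s['tool_rot']); p=s['ee_pos']
    az=np.arctan2(y,x)+np.deg2rad(phi)
    # start: azimuth -1.241; define: tool x=-Z, tool y = tangential
    X=np.array([0,0,-1.]); Y=np.array([-np.sin(az),np.cos(az),0]); 
    if Y@A.as_matrix()[:,1]<0: Y=-Y
    B=R.from_matrix(np.c_[X,Y,np.cross(X,Y)])
    print('t',round(s['time'],2),'p',p.round(4),'F',s['contact_force'].round(1),'w',round(s['gripper_width'],4),'q',s['q'].round(2))
    print('shift mm',(1e3*A.inv().apply(np.array([x,y,z])-p)).round(1),'turn',np.rad2deg((A.inv()*B).as_rotvec()).round(2))
    return A,B
if __name__=='__main__': 
    A,B=plan(*map(float,sys.argv[1:])); print(A.as_matrix().round(3))
E
python3 plan.py .6358 .1712 .10
```

```text
t 1.65 p [ 0.1781 -0.5204  0.2313] F [ 0.1 -0.7 -0.8] w 0.0855 q [-1.24  0.09  0.18  1.66 -0.    1.57]
shift mm [ 131.3 -506.  -657. ] turn [ 3.83  0.   -0.  ]
[[ 0.     0.324 -0.946]
 [-0.    -0.946 -0.324]
 [-1.     0.     0.   ]]
```

```bash
sed -i 's/Y=np.array(\[-np.sin(az),np.cos(az),0\])/Y=np.array([np.cos(az),np.sin(az),0])/; s/    if Y@A.as.*//' plan.py; python3 plan.py .6358 .1712 .10
```

```text
t 1.65 p [ 0.1781 -0.5204  0.2313] F [ 0.1 -0.7 -0.8] w 0.0855 q [-1.24  0.09  0.18  1.66 -0.    1.57]
shift mm [ 131.3 -506.  -657. ] turn [-86.17   0.    -0.  ]
[[ 0.     0.324 -0.946]
 [-0.    -0.946 -0.324]
 [-1.     0.     0.   ]]
```

Request:
{"method": "move_arm", "body": {
  "rows": [
    [0.031, -0.506, -0.657, -86.17, 0, 0, 0.25],
    [0.031, -0.506, -0.657, -86.17, 0, 0, 0.25],
    [0.031, -0.506, -0.657, -86.17, 0, 0, 0.25],
    [0.031, -0.506, -0.657, -86.17, 0, 0, 0.25],
    [0.031, -0.506, -0.657, -86.17, 0, 0, 0.25],
    [0.031, -0.506, -0.657, -86.17, 0, 0, 0.25],
    [0.031, -0.506, -0.657, -86.17, 0, 0, 0.25],
    [0.031, -0.506, -0.657, -86.17, 0, 0, 0.25],
    [0.031, -0.506, -0.657, -86.17, 0, 0, 0.25],
    [0.031, -0.506, -0.657, -86.17, 0, 0, 0.25],
    [0.031, -0.506, -0.657, -86.17, 0, 0, 0.25],
    [0.031, -0.506, -0.657, -86.17, 0, 0, 0.25],
    [0.031, -0.506, -0.657, -86.17, 0, 0, 0.25],
    [0.031, -0.506, -0.657, -86.17, 0, 0, 0.25],
    [0.031, -0.506, -0.657, -86.17, 0, 0, 0.25],
    [0.031, -0.506, -0.657, -86.17, 0, 0, 0.25],
    [0.031, -0.506, -0.657, -86.17, 0, 0, 0.25],
    [0.031, -0.506, -0.657, -86.17, 0, 0, 0.25],
    [0.131, -0.506, -0.657, -86.17, 0, 0, 0.25],
    [0.131, -0.506, -0.657, -86.17, 0, 0, 0.25]
  ],
  "force": 40
}}

```text
time: 3.65
ee_pos: [0.6367, 0.1713, 0.1005]
tool_rot: [1.015, 1.32, -1.01]
contact_force: [-0.0, -0.2, -0.7]
gripper_width: 0.0642
```

```bash
python3 plan.py .6358 .1712 .002; python3 - <<'E'
from plant import manip
import cv2
for n in('scene','top'):
    r=manip.read_camera(n); cv2.imwrite(f'pics/{n}1.png',r['color'][:,:,::-1])
s=cv2.imread('pics/scene1.png');cv2.imwrite('pics/s1c.png',cv2.resize(s[100:270,280:450],None,fx=3.5,fy=3.5))
E
```

```text
t 3.65 p [0.6367 0.1713 0.1005] F [-0.  -0.2 -0.7] w 0.0642 q [ 0.26  0.34  0.21  1.45 -0.    1.57]
shift mm [98.5 -1.3 -0.2] turn [ 0.01  0.01 -0.21]
[[ 0.004  0.966  0.26 ]
 [ 0.001  0.26  -0.966]
 [-1.     0.004  0.   ]]
```

View pics/s1c.png

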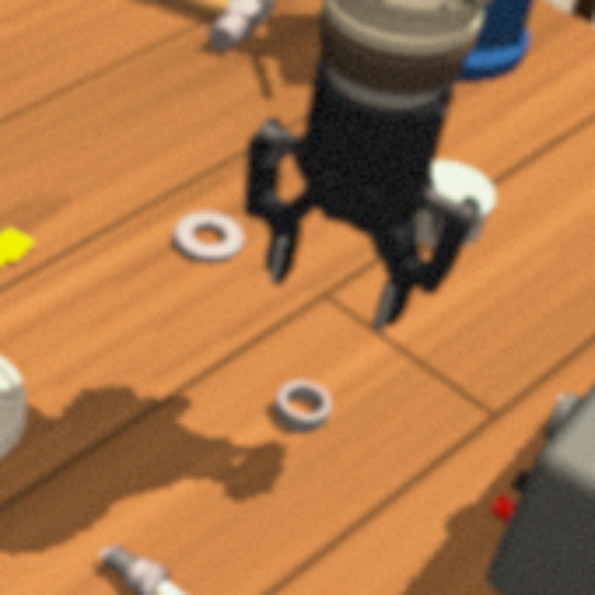

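Request:
{"method": "move_arm", "body": {
  "rows": [
    [0.05, -0.0013, 0, 0, 0, 0, 0.25],
    [0.08, -0.0013, 0, 0, 0, 0, 0.25],
    [0.09, -0.0013, 0, 0, 0, 0, 0.25],
    [0.098, -0.0013, 0, 0, 0, 0, 0.25],
    [0.098, -0.0013, 0, 0, 0, 0, 0.25],
    [0.098, -0.0013, 0, 0, 0, 0, 0.8],
    [0.098, -0.0013, 0, 0, 0, 0, 0.8],
    [0.098, -0.0013, 0, 0, 0, 0, 0.8],
    [0.098, -0.0013, 0, 0, 0, 0, 0.8],
    [0.098, -0.0013, 0, 0, 0, 0, 0.8],
    [0.098, -0.0013, 0, 0, 0, 0, 0.8],
    [0.098, -0.0013, 0, 0, 0, 0, 0.8]
  ],
  "force": 40
}}

```text
time: 4.95
ee_pos: [0.6357, 0.1711, 0.0046]
tool_rot: [1.015, 1.32, -1.011]
contact_force: [-0.4, -0.0, 5.8]
gripper_width: 0.0335
```

Request:
{"method": "move_arm", "body": {
  "rows": [
    [-0.02, 0, 0, 0, 0, 0, 0.8],
    [-0.06, 0, 0, 0, 0, 0, 0.8],
    [-0.1, 0, 0, 0, 0, 0, 0.8],
    [-0.14, 0, 0, 0, 0, 0, 0.8],
    [-0.16, 0, 0, 0, 0, 0, 0.8],
    [-0.16, 0, 0, 0, 0, 0, 0.8]
  ]
}}

```text
time: 5.55
ee_pos: [0.6361, 0.1712, 0.1672]
tool_rot: [1.017, 1.318, -1.008]
contact_force: [0.1, 0.2, -0.6]
gripper_width: 0.0334
```

```bash
python3 plan.py .656 -.190 .165; python3 - <<'E'
from plant import manip
import cv2
for n in('scene','top'):
    r=manip.read_camera(n); cv2.imwrite(f'pics/{n}2.png',r['color'][:,:,::-1])
s=cv2.imread('pics/scene2.png');cv2.imwrite('pics/s2c.png',cv2.resize(s[70:240,280:450],None,fx=3.5,fy=3.5))
E
```

```text
t 5.55 p [0.6361 0.1712 0.1672] F [ 0.1  0.2 -0.6] w 0.0334 q [0.26 0.33 0.34 1.57 0.   1.57]
shift mm [  1.7 -74.7 354. ] turn [31.22 -0.11 -0.39]
[[ 0.007  0.966  0.26 ]
 [ 0.002  0.26  -0.966]
 [-1.     0.007 -0.   ]]
```

View pics/s2c.png

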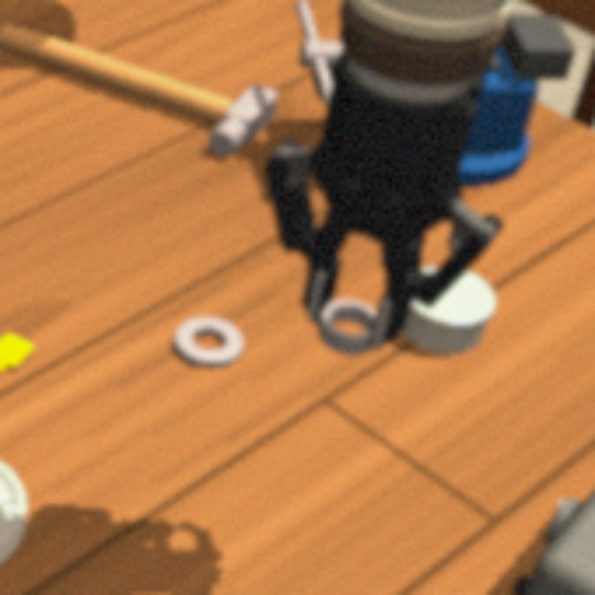

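Request:
{"method": "move_arm", "body": {
  "rows": [
    [0, -0.0747, 0.354, 31.2, 0, -0.4, 0.8],
    [0, -0.0747, 0.354, 31.2, 0, -0.4, 0.8],
    [0, -0.0747, 0.354, 31.2, 0, -0.4, 0.8],
    [0, -0.0747, 0.354, 31.2, 0, -0.4, 0.8],
    [0, -0.0747, 0.354, 31.2, 0, -0.4, 0.8],
    [0, -0.0747, 0.354, 31.2, 0, -0.4, 0.8],
    [0, -0.0747, 0.354, 31.2, 0, -0.4, 0.8],
    [0, -0.0747, 0.354, 31.2, 0, -0.4, 0.8],
    [0, -0.0747, 0.354, 31.2, 0, -0.4, 0.8],
    [0, -0.0747, 0.354, 31.2, 0, -0.4, 0.8],
    [0.04, -0.0747, 0.354, 31.2, 0, -0.4, 0.8],
    [0.04, -0.0747, 0.354, 31.2, 0, -0.4, 0.8]
  ]
}}

```text
time: 6.85
ee_pos: [0.6522, -0.1879, 0.1166]
tool_rot: [1.405, 1.075, -1.424]
contact_force: [0.5, -0.4, -2.1]
gripper_width: 0.0333
```

```bash
cat > look.py <<'E'
import sys
from plant import manip
from h import *
tag=sys.argv[1]; x,y=.656,-.190; L=eval(sys.argv[2]) if len(sys.argv)>2 else []
# L: list of (z,rad) rings on axle axis
out=[]
for n in('scene','top'):
    r=manip.read_camera(n); k=6
    im=cv2.resize(r['color'][:,:,::-1],None,fx=k,fy=k,interpolation=cv2.INTER_CUBIC)
    for e in L:
        z,R=e[:2]; cx,cy=e[2:] if len(e)>2 else (x,y)
        cv2.polylines(im,[np.int32(k*proj(r,circ(cx,cy,z,R))+k/2-.5)],True,(0,255,0),1)
    c=np.int32(k*proj(r,[[x,y,.1]])[0]); a=im[max(0,c[1]-270):c[1]+270,max(0,c[0]-195):c[0]+195]; out.append(a)
h=min(a.shape[0] for a in out)
cv2.imwrite(f'pics/{tag}.png',np.hstack([a[:h] for a in out]))
E
python3 plan.py .656 -.190 .125; python3 look.py sp1 '[(.112,.005),(.103,.01),(.05,.02)]'
```

```text
t 6.85 p [ 0.6522 -0.1879  0.1166] F [ 0.5 -0.4 -2.1] w 0.0333 q [-0.28  0.4   0.33  1.52 -0.    1.57]
shift mm [-8.4  4.1  1. ] turn [0.13 0.09 0.87]
[[-0.015  0.961 -0.276]
 [ 0.003 -0.276 -0.961]
 [-1.    -0.015  0.002]]
```

View pics/sp1.png

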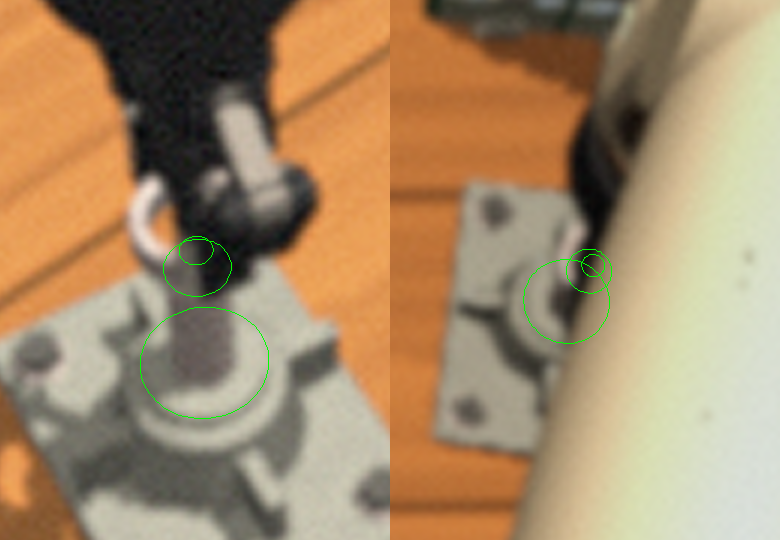

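Request:
{"method": "move_arm", "body": {
  "rows": [
    [-0.03, 0, 0, 0, 0, 0, 0.8],
    [-0.06, 0, 0, 0, 0, 0, 0.8],
    [-0.06, 0, 0, 0, 0, 0, 0.8],
    [-0.06, 0, 0, 0, 0, 0, 0.8]
  ]
}}

```text
time: 7.35
ee_pos: [0.6558, -0.19, 0.185]
tool_rot: [1.41, 1.064, -1.416]
contact_force: [-0.2, 0.6, -0.5]
gripper_width: 0.0331
```

```bash
python3 plan.py .656 -.190 .18; python3 look.py sp2 '[(.112,.005),(.103,.01),(.05,.02)]'
```

```text
t 7.35 p [ 0.6558 -0.19    0.185 ] F [-0.2  0.6 -0.5] w 0.0331 q [-0.28  0.41  0.48  1.64 -0.    1.57]
shift mm [ 5.   0.2 -0. ] turn [0.06 0.1  0.16]
[[-0.003  0.961 -0.277]
 [-0.001 -0.277 -0.961]
 [-1.    -0.003  0.002]]
```

View pics/sp2.png

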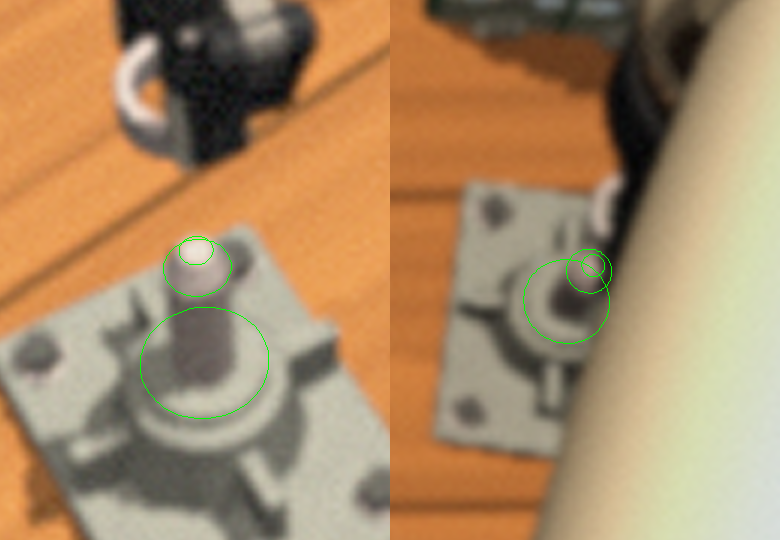

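```bash
python3 plan.py .63 .165 .18;python3 - <<'E'
import cv2
s=cv2.imread('pics/sp2.png')[0:200,60:340];cv2.imwrite('pics/sp2c.png',cv2.resize(s,None,fx=2.8,fy=2.8))
E
```

```text
t 7.45 p [ 0.6549 -0.19    0.1824] F [-0.3 -0.8 -0.6] w 0.0332 q [-0.28  0.41  0.47  1.64 -0.    1.57]
shift mm [   2.6 -122.4 -334.2] turn [-30.78   0.     0.4 ]
[[-0.007  0.961 -0.277]
 [ 0.    -0.277 -0.961]
 [-1.    -0.007  0.002]]
```

View pics/sp2c.png

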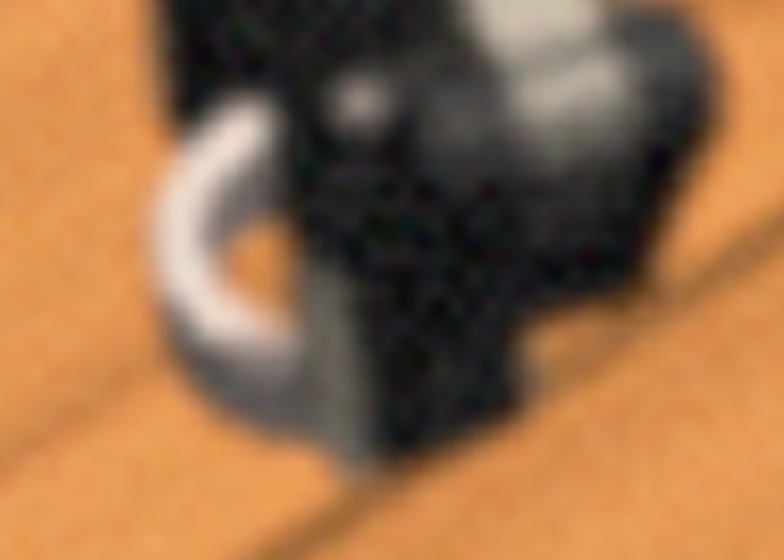

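```bash
python3 look.py sp3 '[(.192,.018,.655,-.19),(.192,.013,.655,-.19),(.178,.018,.655,-.19)]'
```

```text
(no output)
```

View pics/sp3.png

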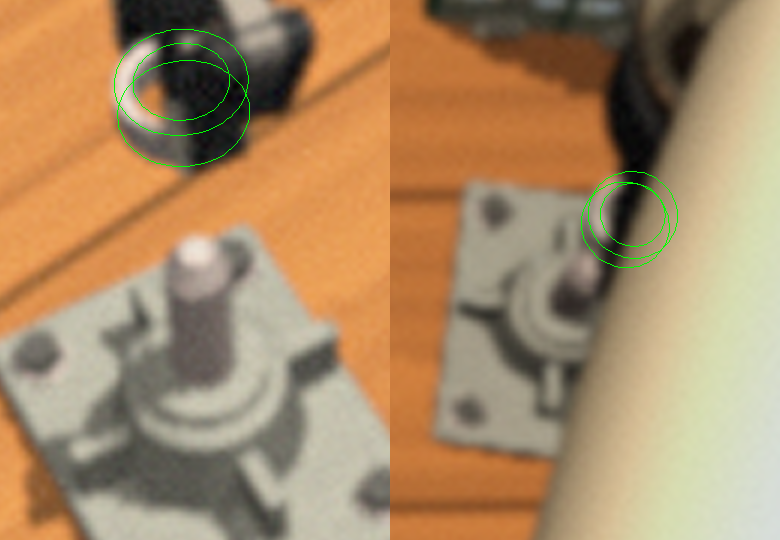

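Request:
{"method": "move_arm", "body": {
  "rows": [
    [0.02, 0.001, 0, 0, 0, 0.2, 0.8],
    [0.04, 0.001, 0, 0, 0, 0.2, 0.8],
    [0.05, 0.001, 0, 0, 0, 0.2, 0.8],
    [0.05, 0.001, 0, 0, 0, 0.2, 0.8],
    [0.05, 0.001, 0, 0, 0, 0.2, 0.8],
    [0.05, 0.001, 0, 0, 0, 0.2, 0.8]
  ]
}}

```text
time: 8.15
ee_pos: [0.6559, -0.1909, 0.1335]
tool_rot: [1.411, 1.063, -1.416]
contact_force: [-0.1, -0.4, -1.3]
gripper_width: 0.0332
```

```bash
python3 plan.py .656 -.190 .056; python3 look.py sp4 '[(.112,.005),(.103,.01),(.145,.018),(.145,.013)]'
```

```text
t 8.15 p [ 0.6559 -0.1909  0.1335] F [-0.1 -0.4 -1.3] w 0.0332 q [-0.28  0.4   0.36  1.53 -0.    1.57]
shift mm [77.5 -0.  -1. ] turn [0.02 0.11 0.09]
[[-0.002  0.961 -0.278]
 [-0.001 -0.278 -0.961]
 [-1.    -0.002  0.002]]
```

View pics/sp4.png

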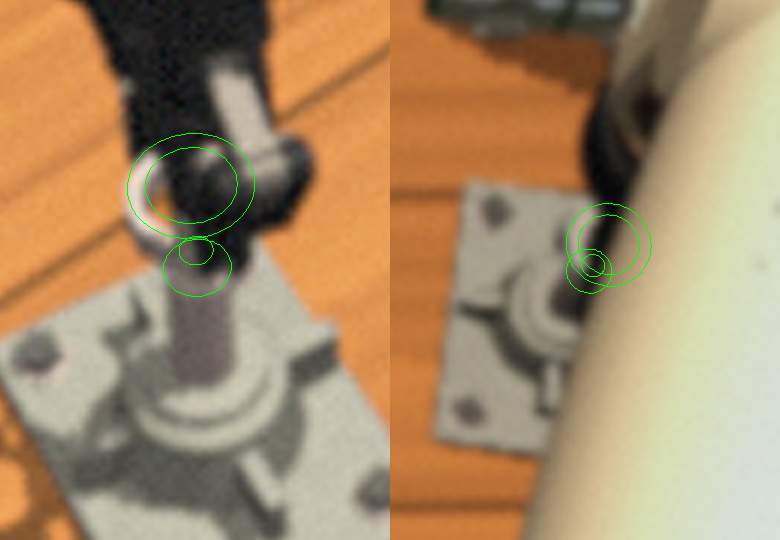

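Request:
{"method": "move_arm", "body": {
  "rows": [
    [0.01, 0, -0.001, 0, 0, 0, 0.8],
    [0.02, 0, -0.001, 0, 0, 0, 0.8],
    [0.03, 0, -0.001, 0, 0, 0, 0.8],
    [0.04, 0, -0.001, 0, 0, 0, 0.8],
    [0.05, 0, -0.001, 0, 0, 0, 0.8],
    [0.06, 0, -0.001, 0, 0, 0, 0.8],
    [0.068, 0, -0.001, 0, 0, 0, 0.8],
    [0.072, 0, -0.001, 0, 0, 0, 0.8],
    [0.072, 0, -0.001, 0, 0, 0, 0.8],
    [0.072, 0, -0.001, 0, 0, 0, 0.8]
  ]
}}

```text
time: 9.25
ee_pos: [0.6557, -0.1899, 0.0607]
tool_rot: [1.411, 1.064, -1.416]
contact_force: [0.6, 0.6, -0.4]
gripper_width: 0.0333
```

Request:
{"method": "move_arm", "body": {
  "rows": [
    [0.002, 0, 0, 0, 0, 0, 0.8],
    [0.004, 0, 0, 0, 0, 0, 0.8],
    [0.005, 0, 0, 0, 0, 0, 0.8],
    [0.006, 0, 0, 0, 0, 0, 0.8],
    [0.006, 0, 0, 0, 0, 0, 0.8],
    [0.006, 0, 0, 0, 0, 0, 0.8]
  ]
}}

```text
time: 9.85
ee_pos: [0.6555, -0.1899, 0.0546]
tool_rot: [1.411, 1.064, -1.417]
contact_force: [-3.0, -0.4, 2.5]
gripper_width: 0.0337
```

Request:
{"method": "move_arm", "body": {
  "rows": [
    [0.0005, 0, 0, 0, 0, 0, 0.8],
    [0.0005, 0, 0, 0, 0, 0, 0.25],
    [0.0005, 0, 0, 0, 0, 0, 0.25],
    [0.0005, 0, 0, 0, 0, 0, 0.25],
    [0.0005, 0, 0, 0, 0, 0, 0.25],
    [-0.03, 0, 0, 0, 0, 0, 0.25],
    [-0.07, 0, 0, 0, 0, 0, 0.25],
    [-0.11, 0, 0, 0, 0, 0, 0.25],
    [-0.12, 0, 0, 0, 0, 0, 0.25]
  ]
}}

```text
time: 10.75
ee_pos: [0.6572, -0.1901, 0.1798]
tool_rot: [1.413, 1.058, -1.412]
contact_force: [-0.4, -0.0, 0.9]
gripper_width: 0.064
```

```bash
python3 plan.py .4815 -.0167 .10; python3 look.py sp5 '[(.064,.018),(.064,.013)]'
```

```text
t 10.75 p [ 0.6572 -0.1901  0.1798] F [-0.4 -0.   0.9] w 0.064 q [-0.28  0.41  0.46  1.62 -0.    1.57]
shift mm [  78.7 -217.3 -117.9] turn [-14.15   0.13  -0.2 ]
[[ 0.003  0.961 -0.278]
 [-0.003 -0.278 -0.961]
 [-1.     0.004  0.002]]
```

View pics/sp5.png

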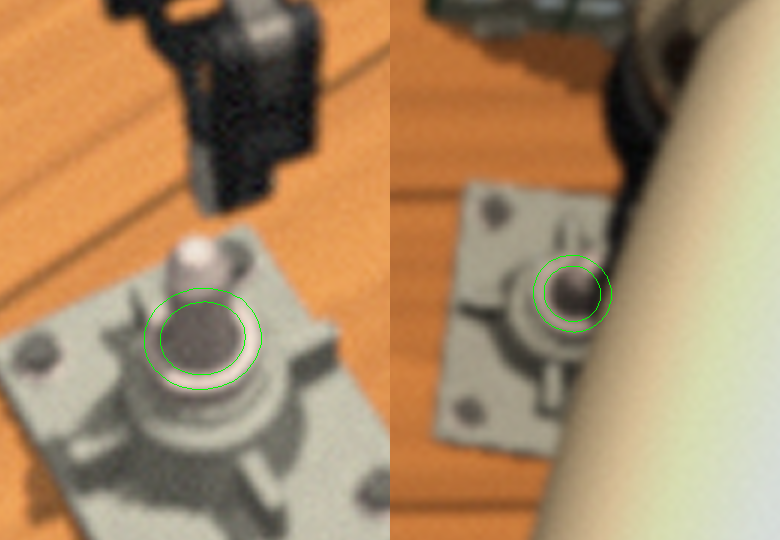

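The sleeve is seated: its top ring at (203,338) in the scene view and (572,293) in the top view matches the model. The pulley is next.

Request:
{"method": "move_arm", "body": {
  "rows": [
    [0, -0.05, -0.027, -4, 0, 0, 0.25],
    [0, -0.09, -0.049, -8, 0, -0.2, 0.25],
    [0, -0.13, -0.07, -14.1, 0, -0.2, 0.25],
    [0.01, -0.17, -0.092, -14.1, 0, -0.2, 0.25],
    [0.03, -0.21, -0.115, -14.1, 0, -0.2, 0.25],
    [0.06, -0.2173, -0.118, -14.1, 0, -0.2, 0.25],
    [0.085, -0.2173, -0.118, -14.1, 0, -0.2, 0.25],
    [0.09, -0.2173, -0.118, -14.1, 0, -0.2, 0.25],
    [0.09, -0.2173, -0.118, -14.1, 0, -0.2, 0.25],
    [0.09, -0.2173, -0.118, -14.1, 0, -0.2, 0.25],
    [0.09, -0.2173, -0.118, -14.1, 0, -0.2, 0.25]
  ],
  "force": 80
}}

```text
time: 11.95
ee_pos: [0.4804, -0.0163, 0.0857]
tool_rot: [1.233, 1.196, -1.24]
contact_force: [0.1, 0.4, -0.7]
gripper_width: 0.0637
```

```bash
python3 plan.py .4815 -.0167 .0175
```

```text
t 11.95 p [ 0.4804 -0.0163  0.0857] F [ 0.1  0.4 -0.7] w 0.0637 q [-0.03 -0.08 -0.27  1.38 -0.    1.57]
shift mm [68.2  1.5  0.3] turn [-0.08  0.03  0.32]
[[-0.006  0.999 -0.036]
 [-0.    -0.036 -0.999]
 [-1.    -0.006  0.001]]
```

Request:
{"method": "move_arm", "body": {
  "rows": [
    [0.03, 0.0015, 0, 0, 0, 0.3, 0.25],
    [0.05, 0.0015, 0, 0, 0, 0.3, 0.25],
    [0.06, 0.0015, 0, 0, 0, 0.3, 0.25],
    [0.067, 0.0015, 0, 0, 0, 0.3, 0.25],
    [0.067, 0.0015, 0, 0, 0, 0.3, 0.25],
    [0.067, 0.0015, 0, 0, 0, 0.3, 0.8],
    [0.067, 0.0015, 0, 0, 0, 0.3, 0.8],
    [0.067, 0.0015, 0, 0, 0, 0.3, 0.8],
    [0.067, 0.0015, 0, 0, 0, 0.3, 0.8],
    [0.067, 0.0015, 0, 0, 0, 0.3, 0.8],
    [0.067, 0.0015, 0, 0, 0, 0.3, 0.8]
  ],
  "force": 80
}}

```text
time: 13.05
ee_pos: [0.4817, -0.0162, 0.0197]
tool_rot: [1.235, 1.191, -1.235]
contact_force: [-2.5, -1.0, 7.7]
gripper_width: 0.0398
```

Request:
{"method": "move_arm", "body": {
  "rows": [
    [-0.01, 0, 0, 0, 0, 0, 0.8],
    [-0.03, 0, 0, 0, 0, 0, 0.8],
    [-0.06, 0, 0, 0, 0, 0, 0.8],
    [-0.1, 0, 0, 0, 0, 0, 0.8],
    [-0.14, 0, 0, 0, 0, 0, 0.8],
    [-0.16, 0, 0, 0, 0, 0, 0.8],
    [-0.16, 0, 0, 0, 0, 0, 0.8],
    [-0.16, 0, 0, 0, 0, 0, 0.8]
  ]
}}

```text
time: 13.85
ee_pos: [0.4809, -0.0161, 0.1772]
tool_rot: [1.234, 1.193, -1.237]
contact_force: [-0.1, 0.2, -5.0]
gripper_width: 0.0395
```

```bash
python3 plan.py .656 -.190 .18; python3 - <<'E'
from plant import manip
from h import *
s=manip.sense();p=s['ee_pos'];b=p[2]-.0197;out=[]
for n in('scene','top'):
    r=manip.read_camera(n);k=4
    im=cv2.resize(r['color'][:,:,::-1],None,fx=k,fy=k,interpolation=cv2.INTER_CUBIC)
    for z,R in((b+.014,.055),(b,.055),(b+.028,.022)): cv2.polylines(im,[np.int32(k*proj(r,circ(p[0],p[1],z,R))+1.5)],True,(0,255,0),1)
    c=np.int32(k*proj(r,[[p[0],p[1],b]])[0]);out.append(im[c[1]-200:c[1]+200,c[0]-190:c[0]+190])
cv2.imwrite('pics/pu1.png',np.hstack(out))
E
```

```text
t 13.85 p [ 0.4809 -0.0161  0.1772] F [-0.1  0.2 -5. ] w 0.0395 q [-0.03 -0.09 -0.1   1.56 -0.    1.57]
shift mm [ -3.  181.2 167.6] turn [14.12  0.05  0.11]
[[-0.002  0.999 -0.035]
 [-0.001 -0.035 -0.999]
 [-1.    -0.002  0.001]]
```

View pics/pu1.png

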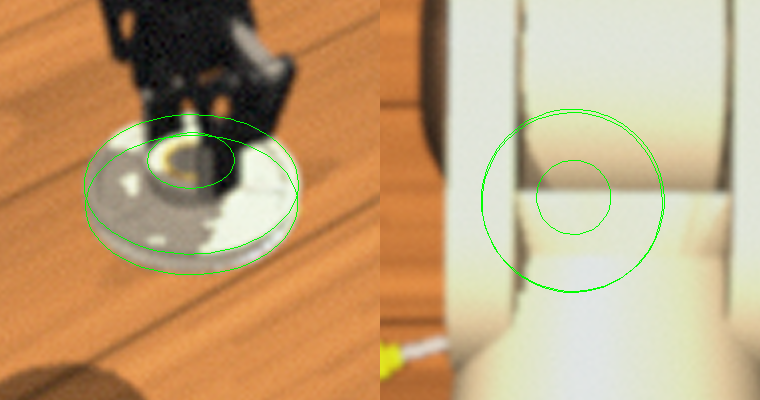

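The pulley is level and centred in the grip, with its rim outline matching at (190,195). Now carrying it over the axle.

Request:
{"method": "move_arm", "body": {
  "rows": [
    [0, 0.02, 0.018, 2, 0, 0, 0.8],
    [0, 0.05, 0.046, 5, 0, 0, 0.8],
    [0, 0.08, 0.074, 8, 0, 0, 0.8],
    [0, 0.11, 0.102, 11, 0, 0, 0.8],
    [0, 0.14, 0.13, 13, 0, 0.1, 0.8],
    [0, 0.165, 0.153, 14.1, 0, 0.1, 0.8],
    [0, 0.18, 0.1665, 14.1, 0, 0.1, 0.8],
    [0, 0.1812, 0.1676, 14.1, 0, 0.1, 0.8],
    [0, 0.1812, 0.1676, 14.1, 0, 0.1, 0.8],
    [0, 0.1812, 0.1676, 14.1, 0, 0.1, 0.8],
    [0, 0.1812, 0.1676, 14.1, 0, 0.1, 0.8]
  ]
}}

```text
time: 15.05
ee_pos: [0.6556, -0.1892, 0.1777]
tool_rot: [1.412, 1.063, -1.413]
contact_force: [-0.2, 0.1, -3.6]
gripper_width: 0.0397
```

```bash
python3 plan.py .656 -.190 .14; python3 look.py pu2 '[(.171,.055),(.157,.055),(.185,.022)]'
```

```text
t 15.05 p [ 0.6556 -0.1892  0.1777] F [-0.2  0.1 -3.6] w 0.0397 q [-0.28  0.41  0.45  1.62 -0.    1.57]
shift mm [37.7  0.6  0.6] turn [ 0.06  0.04 -0.  ]
[[-0.     0.961 -0.277]
 [-0.001 -0.277 -0.961]
 [-1.     0.     0.001]]
```

View pics/pu2.png

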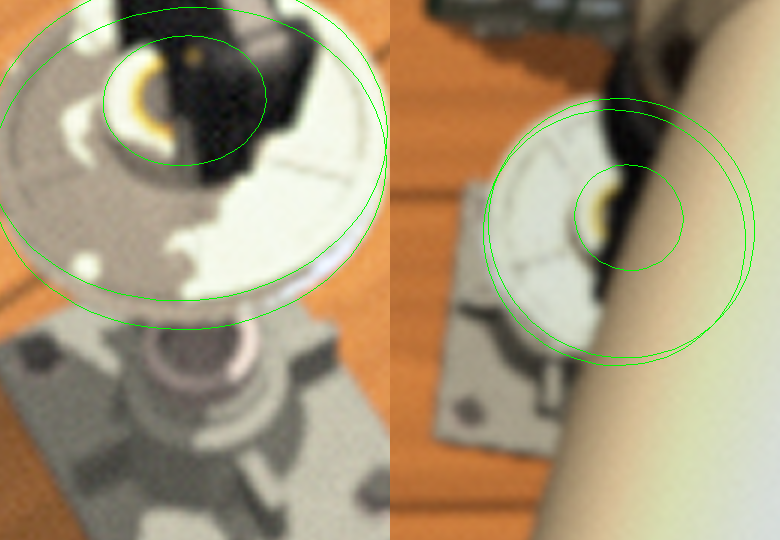

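Request:
{"method": "move_arm", "body": {
  "rows": [
    [0.01, 0.0006, 0.0006, 0, 0, 0, 0.8],
    [0.02, 0.0006, 0.0006, 0, 0, 0, 0.8],
    [0.03, 0.0006, 0.0006, 0, 0, 0, 0.8],
    [0.04, 0.0006, 0.0006, 0, 0, 0, 0.8],
    [0.045, 0.0006, 0.0006, 0, 0, 0, 0.8],
    [0.05, 0.0006, 0.0006, 0, 0, 0, 0.8],
    [0.055, 0.0006, 0.0006, 0, 0, 0, 0.8],
    [0.06, 0.0006, 0.0006, 0, 0, 0, 0.8],
    [0.065, 0.0006, 0.0006, 0, 0, 0, 0.8],
    [0.065, 0.0006, 0.0006, 0, 0, 0, 0.8]
  ]
}}

```text
time: 16.15
ee_pos: [0.6562, -0.1907, 0.1116]
tool_rot: [1.413, 1.063, -1.415]
contact_force: [-0.0, 0.6, -4.4]
gripper_width: 0.0395
```

Request:
{"method": "move_arm", "body": {
  "rows": [
    [0.007, 0, 0, 0, 0, 0, 0.8],
    [0.014, 0, 0, 0, 0, 0, 0.8],
    [0.02, 0, 0, 0, 0, 0, 0.8],
    [0.023, 0, 0, 0, 0, 0, 0.8],
    [0.025, 0, 0, 0, 0, 0, 0.8],
    [0.027, 0, 0, 0, 0, 0, 0.8],
    [0.028, 0, 0, 0, 0, 0, 0.8],
    [0.028, 0, 0, 0, 0, 0, 0.8]
  ]
}}

```text
time: 16.95
ee_pos: [0.6565, -0.1908, 0.0846]
tool_rot: [1.413, 1.062, -1.414]
contact_force: [-0.6, 0.3, -3.2]
gripper_width: 0.0397
```

Request:
{"method": "move_arm", "body": {
  "rows": [
    [0.001, 0, 0, 0, 0, 0, 0.8],
    [0.002, 0, 0, 0, 0, 0, 0.8],
    [0.002, 0, 0, 0, 0, 0, 0.8],
    [0.002, 0, 0, 0, 0, 0, 0.8]
  ]
}}

```text
time: 17.35
ee_pos: [0.6567, -0.1909, 0.0838]
tool_rot: [1.413, 1.061, -1.413]
contact_force: [-3.5, 2.0, 6.4]
gripper_width: 0.0399
```

Request:
{"method": "move_arm", "body": {
  "rows": [
    [0.001, 0, 0, 0, 0, 0, 0.25],
    [0, 0, 0, 0, 0, 0, 0.25],
    [0, 0, 0, 0, 0, 0, 0.25],
    [0, 0, 0, 0, 0, 0, 0.25],
    [0, 0, 0, 0, 0, 0, 0.25],
    [-0.02, 0, 0, 0, 0, 0, 0.25],
    [-0.05, 0, 0, 0, 0, 0, 0.25],
    [-0.08, 0, 0, 0, 0, 0, 0.25],
    [-0.1, 0, 0, 0, 0, 0, 0.25],
    [-0.1, 0, 0, 0, 0, 0, 0.25]
  ]
}}

```text
time: 18.35
ee_pos: [0.6576, -0.191, 0.1862]
tool_rot: [1.415, 1.057, -1.41]
contact_force: [0.2, -0.6, 0.7]
gripper_width: 0.0642
```

```bash
python3 plan.py .4718 .2482 .18; python3 look.py pu3 '[(.078,.055),(.092,.022),(.092,.013)]'
```

```text
t 18.35 p [ 0.6576 -0.191   0.1862] F [ 0.2 -0.6  0.7] w 0.0642 q [-0.28  0.41  0.47  1.63 -0.    1.57]
shift mm [   4.2 -300.6 -370.3] turn [-43.88   0.16  -0.28]
[[ 0.005  0.961 -0.278]
 [-0.002 -0.278 -0.961]
 [-1.     0.006  0.001]]
```

View pics/pu3.png

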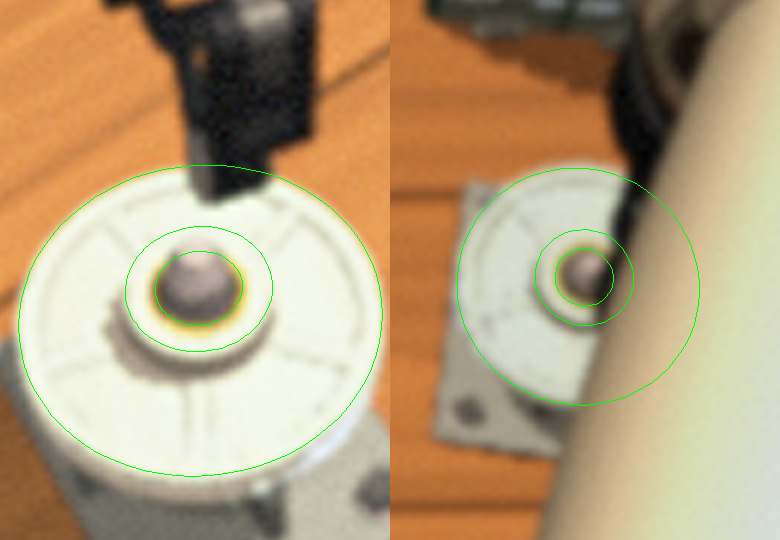

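The pulley is seated: its boss ring at (199,288) matches the model. The washer is next.

Request:
{"method": "move_arm", "body": {
  "rows": [
    [0, -0.025, -0.031, -5, 0, 0, 0.15],
    [0, -0.05, -0.062, -11, 0, 0, 0.15],
    [0, -0.08, -0.1, -17, 0, -0.1, 0.15],
    [0, -0.11, -0.137, -24, 0, -0.1, 0.15],
    [0, -0.14, -0.174, -30, 0, -0.2, 0.15],
    [0, -0.17, -0.211, -36, 0, -0.2, 0.15],
    [0, -0.2, -0.248, -43.9, 0, -0.3, 0.15],
    [0, -0.23, -0.285, -43.9, 0, -0.3, 0.15],
    [0.01, -0.26, -0.322, -43.9, 0, -0.3, 0.15],
    [0.03, -0.29, -0.358, -43.9, 0, -0.3, 0.15],
    [0.06, -0.3006, -0.3703, -43.9, 0, -0.3, 0.15],
    [0.09, -0.3006, -0.3703, -43.9, 0, -0.3, 0.15],
    [0.1, -0.3006, -0.3703, -43.9, 0, -0.3, 0.15],
    [0.1, -0.3006, -0.3703, -43.9, 0, -0.3, 0.15],
    [0.1, -0.3006, -0.3703, -43.9, 0, -0.3, 0.15],
    [0.1, -0.3006, -0.3703, -43.9, 0, -0.3, 0.15]
  ],
  "force": 60
}}

```text
time: 20.05
ee_pos: [0.4716, 0.2483, 0.0837]
tool_rot: [0.845, 1.403, -0.848]
contact_force: [-0.2, -0.7, 0.6]
gripper_width: 0.0724
```

```bash
python3 plan.py .4718 .2482 .003
```

```text
t 20.05 p [0.4716 0.2483 0.0837] F [-0.2 -0.7  0.6] w 0.0724 q [ 0.48  0.04 -0.15  1.38  0.    1.57]
shift mm [80.7  0.4  0.3] turn [-0.04 -0.07  0.17]
[[-0.003  0.885  0.465]
 [-0.     0.465 -0.885]
 [-1.    -0.003 -0.001]]
```

Request:
{"method": "move_arm", "body": {
  "rows": [
    [0.03, 0, 0, 0, 0, 0.2, 0.15],
    [0.06, 0, 0, 0, 0, 0.2, 0.15],
    [0.075, 0, 0, 0, 0, 0.2, 0.15],
    [0.08, 0, 0, 0, 0, 0.2, 0.15],
    [0.081, 0, 0, 0, 0, 0.2, 0.15],
    [0.081, 0, 0, 0, 0, 0.2, 0.8],
    [0.081, 0, 0, 0, 0, 0.2, 0.8],
    [0.081, 0, 0, 0, 0, 0.2, 0.8],
    [0.081, 0, 0, 0, 0, 0.2, 0.8],
    [0.081, 0, 0, 0, 0, 0.2, 0.8],
    [0.081, 0, 0, 0, 0, 0.2, 0.8],
    [0.081, 0, 0, 0, 0, 0.2, 0.8]
  ],
  "force": 60
}}

```text
time: 21.25
ee_pos: [0.4712, 0.2488, 0.0036]
tool_rot: [0.847, 1.401, -0.844]
contact_force: [-3.0, -2.3, 10.4]
gripper_width: 0.0466
```

Request:
{"method": "move_arm", "body": {
  "rows": [
    [-0.01, 0, 0, 0, 0, 0, 0.8],
    [-0.04, 0, 0, 0, 0, 0, 0.8],
    [-0.08, 0, 0, 0, 0, 0, 0.8],
    [-0.12, 0, 0, 0, 0, 0, 0.8],
    [-0.16, 0, 0, 0, 0, 0, 0.8],
    [-0.175, 0, 0, 0, 0, 0, 0.8],
    [-0.175, 0, 0, 0, 0, 0, 0.8],
    [-0.175, 0, 0, 0, 0, 0, 0.8]
  ]
}}

```text
time: 22.05
ee_pos: [0.4706, 0.2483, 0.176]
tool_rot: [0.845, 1.402, -0.846]
contact_force: [-0.5, -0.7, -0.9]
gripper_width: 0.0464
```

```bash
cat > held.py <<'E'
import sys
from plant import manip
from h import *
tag,off,h,R0=sys.argv[1],float(sys.argv[2]),float(sys.argv[3]),float(sys.argv[4])
p=manip.sense()['ee_pos'];b=p[2]-off;out=[]
for n in('scene','top'):
    r=manip.read_camera(n);k=6
    im=cv2.resize(r['color'][:,:,::-1],None,fx=k,fy=k,interpolation=cv2.INTER_CUBIC)
    raw=im.copy()
    for z,R in((b+h,R0),(b,R0),(b+h,.013)): cv2.polylines(im,[np.int32(k*proj(r,circ(p[0],p[1],z,R))+2.5)],True,(0,255,0),1)
    c=np.int32(k*proj(r,[[p[0],p[1],b]])[0]);
    if n=='scene': out=[a[c[1]-200:c[1]+200,c[0]-190:c[0]+190] for a in(raw,im)]
cv2.imwrite(f'pics/{tag}.png',np.hstack(out))
E
python3 plan.py .656 -.190 .18; python3 held.py wa1 .0036 .008 .026
```

```text
t 22.05 p [0.4706 0.2483 0.176 ] F [-0.5 -0.7 -0.9] w 0.0464 q [0.48 0.03 0.01 1.55 0.   1.57]
shift mm [ -4.5 -40.2 474.2] turn [ 4.392e+01 -3.000e-02  1.100e-01]
[[-0.002  0.885  0.466]
 [ 0.     0.466 -0.885]
 [-1.    -0.001 -0.001]]
```

View pics/wa1.png

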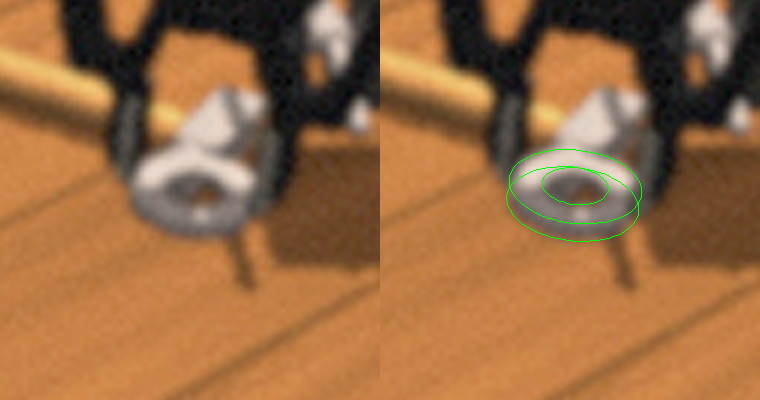

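The washer is held level at (195,190). Carrying it over.

Request:
{"method": "move_arm", "body": {
  "rows": [
    [0, -0.002, 0.02, 3, 0, 0, 0.8],
    [0, -0.005, 0.06, 8, 0, 0, 0.8],
    [0, -0.009, 0.1, 13, 0, 0, 0.8],
    [0, -0.012, 0.14, 18, 0, 0, 0.8],
    [0, -0.015, 0.18, 23, 0, 0, 0.8],
    [0, -0.019, 0.22, 28, 0, 0, 0.8],
    [0, -0.022, 0.26, 33, 0, 0, 0.8],
    [0, -0.026, 0.3, 38, 0, 0, 0.8],
    [0, -0.029, 0.34, 43.9, 0, 0.1, 0.8],
    [0, -0.033, 0.38, 43.9, 0, 0.1, 0.8],
    [0, -0.036, 0.42, 43.9, 0, 0.1, 0.8],
    [0, -0.039, 0.455, 43.9, 0, 0.1, 0.8],
    [0, -0.0402, 0.472, 43.9, 0, 0.1, 0.8],
    [0, -0.0402, 0.4742, 43.9, 0, 0.1, 0.8],
    [0, -0.0402, 0.4742, 43.9, 0, 0.1, 0.8],
    [0, -0.0402, 0.4742, 43.9, 0, 0.1, 0.8],
    [0, -0.0402, 0.4742, 43.9, 0, 0.1, 0.8]
  ]
}}

```text
time: 23.85
ee_pos: [0.6557, -0.189, 0.1758]
tool_rot: [1.413, 1.064, -1.413]
contact_force: [-0.3, -0.3, -1.4]
gripper_width: 0.0465
```

```bash
python3 plan.py .656 -.190 .105; python3 held.py wa2 .0036 .008 .026
```

```text
t 23.85 p [ 0.6557 -0.189   0.1758] F [-0.3 -0.3 -1.4] w 0.0465 q [-0.28  0.41  0.45  1.62  0.    1.57]
shift mm [70.8  0.6  1. ] turn [ 0.08 -0.03  0.03]
[[-0.     0.961 -0.277]
 [ 0.001 -0.277 -0.961]
 [-1.    -0.    -0.   ]]
```

View pics/wa2.png

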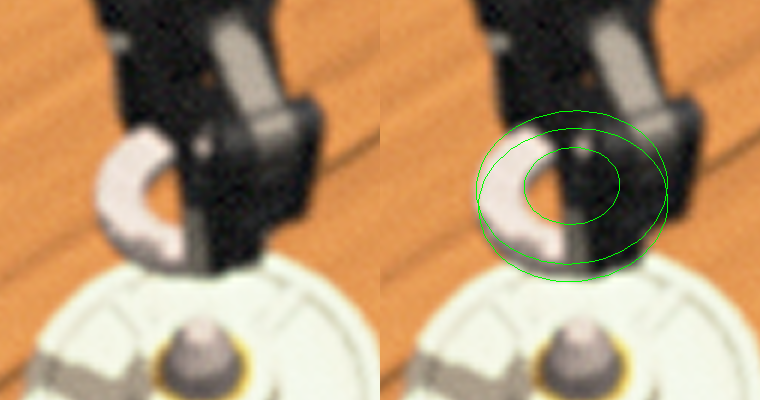

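Request:
{"method": "move_arm", "body": {
  "rows": [
    [0.01, 0.0006, 0.001, 0, 0, 0, 0.8],
    [0.02, 0.0006, 0.001, 0, 0, 0, 0.8],
    [0.03, 0.0006, 0.001, 0, 0, 0, 0.8],
    [0.04, 0.0006, 0.001, 0, 0, 0, 0.8],
    [0.05, 0.0006, 0.001, 0, 0, 0, 0.8],
    [0.057, 0.0006, 0.001, 0, 0, 0, 0.8],
    [0.063, 0.0006, 0.001, 0, 0, 0, 0.8],
    [0.069, 0.0006, 0.001, 0, 0, 0, 0.8],
    [0.073, 0.0006, 0.001, 0, 0, 0, 0.8],
    [0.075, 0.0006, 0.001, 0, 0, 0, 0.8],
    [0.075, 0.0006, 0.001, 0, 0, 0, 0.8],
    [0.075, 0.0006, 0.001, 0, 0, 0, 0.8]
  ]
}}

```text
time: 25.15
ee_pos: [0.6563, -0.1912, 0.101]
tool_rot: [1.414, 1.063, -1.413]
contact_force: [0.2, 0.1, -0.7]
gripper_width: 0.0466
```

Request:
{"method": "move_arm", "body": {
  "rows": [
    [0.002, 0, 0, 0, 0, 0, 0.8],
    [0.004, 0, 0, 0, 0, 0, 0.8],
    [0.005, 0, 0, 0, 0, 0, 0.8],
    [0.006, 0, 0, 0, 0, 0, 0.8],
    [0.0065, 0, 0, 0, 0, 0, 0.8],
    [0.0065, 0, 0, 0, 0, 0, 0.8]
  ]
}}

```text
time: 25.75
ee_pos: [0.6563, -0.1912, 0.0958]
tool_rot: [1.414, 1.062, -1.413]
contact_force: [-3.0, 1.1, 8.5]
gripper_width: 0.0463
```

Contact came at 0.0958, where it was predicted (0.0956). Releasing.

Request:
{"method": "move_arm", "body": {
  "rows": [
    [0, 0, 0, 0, 0, 0, 0.15],
    [0, 0, 0, 0, 0, 0, 0.15],
    [0, 0, 0, 0, 0, 0, 0.15],
    [0, 0, 0, 0, 0, 0, 0.15],
    [-0.02, 0, 0, 0, 0, 0, 0.15],
    [-0.05, 0, 0, 0, 0, 0, 0.15],
    [-0.08, 0, 0, 0, 0, 0, 0.15],
    [-0.09, 0, 0, 0, 0, 0, 0.15],
    [-0.09, 0, 0, 0, 0, 0, 0.15]
  ]
}}

```text
time: 26.65
ee_pos: [0.6569, -0.1914, 0.1857]
tool_rot: [1.415, 1.061, -1.412]
contact_force: [0.6, 0.2, 0.9]
gripper_width: 0.0726
```

```bash
python3 plan.py .4493 -.2815 .18; python3 look.py wa3 '[(.100,.026),(.100,.013),(.092,.026)]'
```

```text
t 26.65 p [ 0.6569 -0.1914  0.1857] F [0.6 0.2 0.9] w 0.0726 q [-0.28  0.41  0.48  1.63  0.    1.57]
shift mm [   5.3 -174.4  144.3] turn [15.93 -0.04 -0.13]
[[ 0.002  0.961 -0.278]
 [-0.    -0.278 -0.961]
 [-1.     0.002 -0.   ]]
```

View pics/wa3.png

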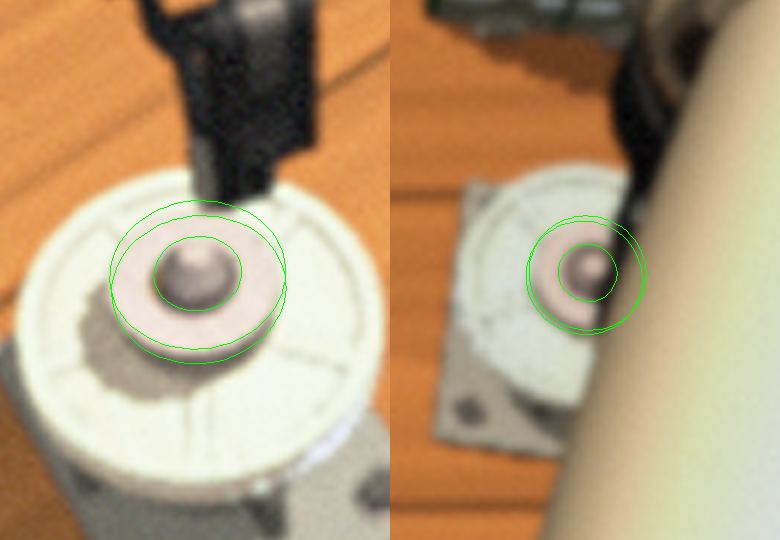

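The washer is flat on the boss, its ring at (198,273) matching. The collar is next.

Request:
{"method": "move_arm", "body": {
  "rows": [
    [0, -0.03, 0.025, 3, 0, 0, 0.2],
    [0, -0.06, 0.05, 6, 0, 0, 0.2],
    [0, -0.09, 0.075, 10, 0, 0, 0.2],
    [0, -0.12, 0.1, 14, 0, -0.1, 0.2],
    [0.01, -0.15, 0.125, 15.9, 0, -0.1, 0.2],
    [0.03, -0.17, 0.142, 15.9, 0, -0.1, 0.2],
    [0.06, -0.1744, 0.1443, 15.9, 0, -0.1, 0.2],
    [0.09, -0.1744, 0.1443, 15.9, 0, -0.1, 0.2],
    [0.1, -0.1744, 0.1443, 15.9, 0, -0.1, 0.2],
    [0.1, -0.1744, 0.1443, 15.9, 0, -0.1, 0.2],
    [0.1, -0.1744, 0.1443, 15.9, 0, -0.1, 0.2],
    [0.1, -0.1744, 0.1443, 15.9, 0, -0.1, 0.2]
  ],
  "force": 60
}}

```text
time: 27.95
ee_pos: [0.4494, -0.2815, 0.0855]
tool_rot: [1.608, 0.891, -1.608]
contact_force: [0.8, 0.2, -0.3]
gripper_width: 0.0684
```

```bash
python3 plan.py .4493 -.2815 .005
```

```text
t 27.95 p [ 0.4494 -0.2815  0.0855] F [ 0.8  0.2 -0.3] w 0.0684 q [-0.56  0.03 -0.16  1.38 -0.    1.57]
shift mm [80.5 -0.1 -0. ] turn [0.06 0.   0.02]
[[-0.     0.848 -0.53 ]
 [ 0.    -0.53  -0.848]
 [-1.    -0.     0.   ]]
```

Request:
{"method": "move_arm", "body": {
  "rows": [
    [0.03, 0, 0, 0, 0, 0, 0.2],
    [0.06, 0, 0, 0, 0, 0, 0.2],
    [0.075, 0, 0, 0, 0, 0, 0.2],
    [0.08, 0, 0, 0, 0, 0, 0.2],
    [0.081, 0, 0, 0, 0, 0, 0.2],
    [0.081, 0, 0, 0, 0, 0, 0.8],
    [0.081, 0, 0, 0, 0, 0, 0.8],
    [0.081, 0, 0, 0, 0, 0, 0.8],
    [0.081, 0, 0, 0, 0, 0, 0.8],
    [0.081, 0, 0, 0, 0, 0, 0.8],
    [0.081, 0, 0, 0, 0, 0, 0.8],
    [0.081, 0, 0, 0, 0, 0, 0.8]
  ],
  "force": 60
}}

```text
time: 29.15
ee_pos: [0.4493, -0.2817, 0.0052]
tool_rot: [1.608, 0.89, -1.608]
contact_force: [-1.5, 1.0, 6.8]
gripper_width: 0.042
```

Request:
{"method": "move_arm", "body": {
  "rows": [
    [-0.01, 0, 0, 0, 0, 0, 0.8],
    [-0.04, 0, 0, 0, 0, 0, 0.8],
    [-0.08, 0, 0, 0, 0, 0, 0.8],
    [-0.12, 0, 0, 0, 0, 0, 0.8],
    [-0.16, 0, 0, 0, 0, 0, 0.8],
    [-0.175, 0, 0, 0, 0, 0, 0.8],
    [-0.175, 0, 0, 0, 0, 0, 0.8],
    [-0.175, 0, 0, 0, 0, 0, 0.8]
  ]
}}

```text
time: 29.95
ee_pos: [0.4487, -0.2814, 0.1781]
tool_rot: [1.607, 0.893, -1.609]
contact_force: [-0.5, -0.2, -2.1]
gripper_width: 0.0421
```

```bash
python3 plan.py .656 -.190 .18; python3 held.py co1 .0052 .012 .023
```

```text
t 29.95 p [ 0.4487 -0.2814  0.1781] F [-0.5 -0.2 -2.1] w 0.0421 q [-0.56  0.03  0.01  1.56 -0.    1.57]
shift mm [  -2.2  127.2 -187.4] turn [-1.588e+01 -1.000e-02  1.200e-01]
[[-0.002  0.848 -0.53 ]
 [ 0.001 -0.53  -0.848]
 [-1.    -0.002  0.   ]]
```

View pics/co1.png

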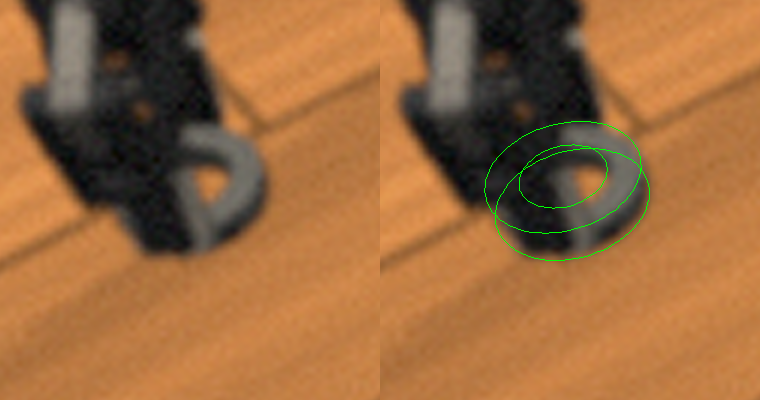

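The collar is held level at (215,190). Carrying it over.

Request:
{"method": "move_arm", "body": {
  "rows": [
    [0, 0.013, -0.02, -2, 0, 0, 0.8],
    [0, 0.033, -0.048, -5, 0, 0, 0.8],
    [0, 0.053, -0.078, -8, 0, 0, 0.8],
    [0, 0.073, -0.108, -11, 0, 0, 0.8],
    [0, 0.093, -0.137, -14, 0, 0.1, 0.8],
    [0, 0.11, -0.162, -15.9, 0, 0.1, 0.8],
    [0, 0.123, -0.181, -15.9, 0, 0.1, 0.8],
    [0, 0.1272, -0.1874, -15.9, 0, 0.1, 0.8],
    [0, 0.1272, -0.1874, -15.9, 0, 0.1, 0.8],
    [0, 0.1272, -0.1874, -15.9, 0, 0.1, 0.8],
    [0, 0.1272, -0.1874, -15.9, 0, 0.1, 0.8]
  ]
}}

```text
time: 31.15
ee_pos: [0.6551, -0.1907, 0.1781]
tool_rot: [1.414, 1.063, -1.415]
contact_force: [-0.5, 0.3, -1.3]
gripper_width: 0.0424
```

```bash
python3 plan.py .656 -.190 .1102; python3 held.py co2 .0052 .012 .023
```

```text
t 31.15 p [ 0.6551 -0.1907  0.1781] F [-0.5  0.3 -1.3] w 0.0424 q [-0.28  0.41  0.46  1.62  0.    1.57]
shift mm [67.9  0.7 -0.9] turn [-0.04 -0.01  0.03]
[[-0.001  0.96  -0.279]
 [ 0.    -0.279 -0.96 ]
 [-1.    -0.001 -0.   ]]
```

View pics/co2.png

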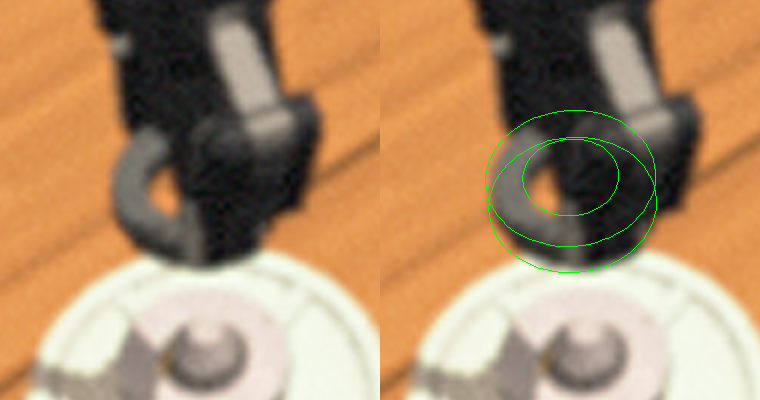

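Request:
{"method": "move_arm", "body": {
  "rows": [
    [0.01, 0.0006, -0.001, 0, 0, 0, 0.8],
    [0.02, 0.0006, -0.001, 0, 0, 0, 0.8],
    [0.03, 0.0006, -0.001, 0, 0, 0, 0.8],
    [0.04, 0.0006, -0.001, 0, 0, 0, 0.8],
    [0.05, 0.0006, -0.001, 0, 0, 0, 0.8],
    [0.056, 0.0006, -0.001, 0, 0, 0, 0.8],
    [0.061, 0.0006, -0.001, 0, 0, 0, 0.8],
    [0.065, 0.0006, -0.001, 0, 0, 0, 0.8],
    [0.068, 0.0006, -0.001, 0, 0, 0, 0.8],
    [0.068, 0.0006, -0.001, 0, 0, 0, 0.8],
    [0.068, 0.0006, -0.001, 0, 0, 0, 0.8]
  ]
}}

```text
time: 32.35
ee_pos: [0.6569, -0.1892, 0.1102]
tool_rot: [1.414, 1.063, -1.413]
contact_force: [-0.6, 0.1, -0.3]
gripper_width: 0.0424
```

Request:
{"method": "move_arm", "body": {
  "rows": [
    [0.002, 0, 0, 0, 0, 0, 0.8],
    [0.003, 0, 0, 0, 0, 0, 0.8],
    [0.004, 0, 0, 0, 0, 0, 0.8],
    [0.005, 0, 0, 0, 0, 0, 0.8],
    [0.006, 0, 0, 0, 0, 0, 0.8],
    [0.006, 0, 0, 0, 0, 0, 0.8]
  ]
}}

```text
time: 32.95
ee_pos: [0.6569, -0.1892, 0.1052]
tool_rot: [1.414, 1.062, -1.413]
contact_force: [-1.8, 0.2, 7.0]
gripper_width: 0.0423
```

Contact came at 0.1052, exactly as predicted. Releasing and retreating up and aside.

Request:
{"method": "move_arm", "body": {
  "rows": [
    [0, 0, 0, 0, 0, 0, 0.15],
    [0, 0, 0, 0, 0, 0, 0.15],
    [0, 0, 0, 0, 0, 0, 0.15],
    [0, 0, 0, 0, 0, 0, 0.15],
    [-0.02, 0, 0, 0, 0, 0, 0.15],
    [-0.05, 0, 0, 0, 0, 0, 0.15],
    [-0.09, 0, 0, 0, 0, 0, 0.15],
    [-0.12, -0.03, 0, 0, 0, 0, 0.15],
    [-0.13, -0.07, -0.03, 0, 0, 0, 0.15],
    [-0.13, -0.11, -0.07, 0, 0, 0, 0.15],
    [-0.13, -0.15, -0.11, 0, 0, 0, 0.15],
    [-0.13, -0.18, -0.15, 0, 0, 0, 0.15],
    [-0.13, -0.2, -0.18, 0, 0, 0, 0.15],
    [-0.13, -0.2, -0.2, 0, 0, 0, 0.15],
    [-0.13, -0.2, -0.2, 0, 0, 0, 0.15],
    [-0.13, -0.2, -0.2, 0, 0, 0, 0.15]
  ]
}}

```text
time: 34.55
ee_pos: [0.5203, 0.0585, 0.234]
tool_rot: [1.413, 1.064, -1.413]
contact_force: [0.2, -1.1, 0.4]
gripper_width: 0.0722
```

```bash
python3 plan.py .5 0 .2; python3 look.py fin '[(.112,.023),(.112,.013),(.100,.026)]'; python3 - <<'E'
from plant import manip
import cv2
r=manip.read_camera('scene');cv2.imwrite('pics/finall.png',r['color'][:,:,::-1])
E
```

```text
t 34.55 p [0.5203 0.0585 0.234 ] F [ 0.2 -1.1  0.4] w 0.0722 q [0.11 0.02 0.12 1.66 0.   1.96]
shift mm [34.  -3.3 61.8] turn [-1.607e+01 -1.000e-02  2.000e-02]
[[-0.     0.961 -0.277]
 [ 0.    -0.277 -0.961]
 [-1.    -0.    -0.   ]]
```

View pics/fin.png

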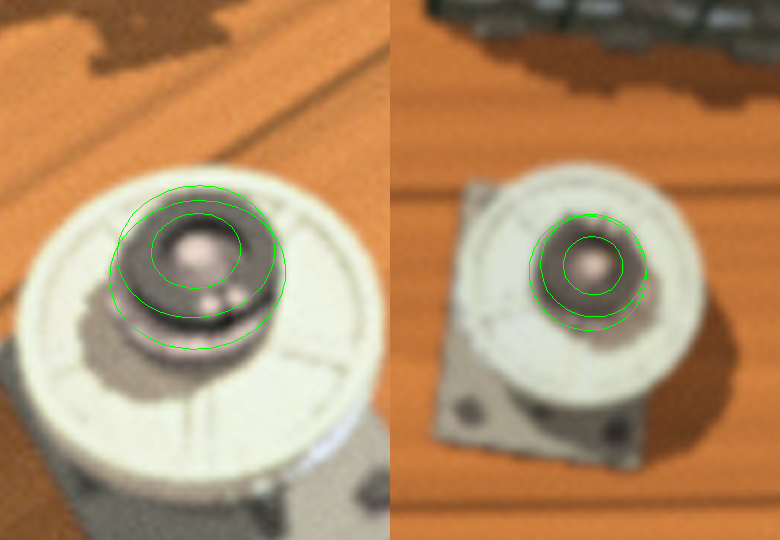

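View pics/finall.png

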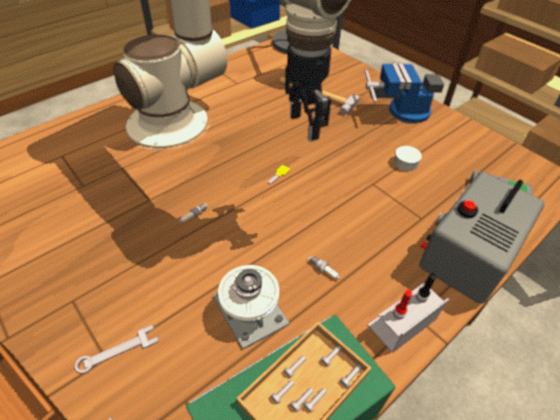

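```bash
python3 -c "
from plant import manip
print(manip.job_done())"
```

```text
the job is handed in; nothing more can be done
None
```

I built the idler on the axle in the required order (sleeve, pulley boss up, washer, collar) and handed it in after about 35 s of the 104 s; the hand-in reports no verdict.

- **Seating:** I lowered each part onto the axle until it touched, then let go. The pulley, washer and collar made contact within 0.2 mm of the tool heights I had worked out for them being fully down (0.0838, 0.0958 and 0.1052 m). The sleeve touched at 0.0546 m, the height I had estimated from its pickup.
- **Final pictures:** Both cameras show the stack level. The sleeve, pulley and washer matched their expected outlines to about 1 mm. The collar sits an estimated 1–2 mm off the drawn axis, within the bore's 3 mm play and the 5 mm limit.
- **Bystanders:** By eye in the final scene picture, the spark plugs, key, tin and spanner look unmoved. I did not measure them.
- **Robot:** The gripper is open and well clear of everything.

Two readings disagreed along the way. The gripper showed widths 2.5–5.5 mm smaller than the true diameters, although the grips held. One picture also made the sleeve look tilted over the axle, so I raised it and checked against a drawn outline. It was level, and I carried on.

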